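# Unclip the filter cover of the bench dust extractor

## Robot

A 6-joint arm with a two-finger parallel gripper is mounted at the origin on the work surface. World frame = base frame: x ahead of the robot, y to its left, z up, the work surface at z = 0. Lengths are in m, angles in rad, forces in N, time in s.
With the tool pointing down it reaches from about 0.325 to 0.75 m from the base axis. Payload 7.6 kg.
Tool frame: the origin (TCP) lies on the front face of the gripper's body, between the roots of the fingers; the fingertips stand 73 mm ahead of it and the grasp point (between the pads) lies 54 mm ahead of it; z points along the fingers, y is the direction in which the jaws open and shut (so a half turn about z gives the same grasp; the last joint's range is limited). The gripper opens to 85 mm and grips with 20 to 120 N. Pads are 22 mm wide; open, the fingers measure 114 mm over their backs; the gripper's body (76 mm by 85 mm) begins 54 mm behind the grasp point. The pads swing forward as they close: fully open they stand 13 mm farther back than shut.
Start: joints at [-1.343, 0.052, 1.401, -0, 1.689, -0.07], TCP at [0.154, -0.502, 0.304] pointing down, gripper open.
Joint ranges: [-2.9, 2.9], [-0.91, 2.17], [0.12, 2.37], [-1.06, 4.2], [0.26, 2.73], [-2.93, 2.93]. Speed limits (rad/s): [2.57, 2.57, 3.01, 3.14, 3.14, 3.14].

## Interface

Orientations are given as [roll, pitch, yaw] about the fixed x, y, z axes, in that order (R = Rz(yaw) Ry(pitch) Rx(roll)).
In Python, from workcell import status, optics, manip, look_for, cut_out, place_of gives the robot as it stands.
- The arm moves only by the tool play_rows, never from a script. Its argument "series" is a list that holds one entry, the list of rows, each a list of 7 numbers: the closure, from 0 (fully open) to 1 (shut), then the shift along the world's x, y, z in cm, then the turn, a rotation vector about the world's x, y, z in degrees. In form: [[[hand, tx, ty, tz, rx, ry, rz], ...]]. A call has 1 to 20 rows; each row shifts and turns the commanded pose from where the row before left it; what a row does not reach is not made up. A row lasts 1/10 s, in which the tool goes at most 50 mm and 8.59 degrees, less where a joint would pass 70% of its speed; a pose out of reach is approached as far as the arm can. A call is refused whole if a number of a shift passes 5 or a number of a turn 8.59, either way. A call with a gripper value outside its range is refused whole. The fingers move at their own pace and stop on an object; "force" is the grip in N (left out, the last holds). Time passes only in rows, so rows that do not move let the fingers close. It gives the time, the measured TCP pose, the force and the opening at its end, in the units of the state.
- status.read_state(): the state, without advancing time (a new reading comes with each control period).
- optics.grab_frame(name): name is "scene" or "side" or "wrist"; returns (picture, depth): 384x512x3 uint8, red, green, blue; 384x512 float32, m along the optical axis (not along the pixel's ray), 0 where there is no reading.
- optics.camera_params(name): a dict with "fx", "fy", "cx", "cy" (pixels), "position" and "rotation" of the camera in the world; the wrist camera has in their place "hand_eye" (4x4, takes a point from camera to tool coordinates, whose origin is the TCP and whose axes are the flange's). Camera axes: x right, y down, z forward; pixel columns grow to the right and rows downward; lengths in m; the calibration is good to about 2 mm. A picture is of the moment at which its call begins: read the wrist's pose just before it. camera_params takes no time and is no camera call.
- manip.finish_job(): hands the job in, once; it reports no verdict.
Trained networks look in the newest picture that a camera, given by its name, has taken for a name from the list of things; names that differ only in an ending like _2 or _b are one class to them, and where a whole thing is asked for, a point or a joint stands for the part that bears it (a point fixed in the world has none). Each returns a list of dicts, best first, with "p" (0 to 1); they miss things now and then, are a little off and sometimes report something else, mostly with a low value. They report only what shows in the picture. A call takes as long as a camera call. They do not tell look-alikes from the thing itself.
- look_for(label, camera): "extent" ([left, top, right, bottom] in pixels, round what is visible of it).
- cut_out(label, camera): "region" (384x512 bool, what is visible of it) and "extent" ([left, top, right, bottom] in pixels, round what is visible of it).
- place_of(label, camera): "xy" ([column, row] in pixels: a listed point, or the origin of a listed thing).
The state is a dict: "time_s": time; "q": joint angles; "joint_velocities": joint speeds; "joint_torque": joint torques, N m; "eef_pos": TCP position; "orientation": TCP orientation; "wrist_force": force on the tool from outside, world axes, zero at the start; "moment": the same for the moment, N m; "opening": finger opening in m.
Only numpy, scipy, OpenCV 4.12 (cv2) and the standard library are available. Lean on these libraries where they do the work, as an engineer would, in place of code of your own. Each camera call takes 0.05 s, during which the arm holds its last target.

## Task

Take the filter cover off the small dust extractor: press its snap tab in, no harder than it needs so that it does not break, raise that edge clear of the catch, then lift the cover off by its rib. Set it down gently, right way up, in the middle of the cork mat, and leave everything else on the bench where it is.

Things in the scene. Friction and masses are not known exactly. Their poses are not given: they have to be found in the camera images.
- cover: Filter cover of the small grey dust extractor: 126 (x) x 92 (y) x 5 mm grey plate, 0.12-0.2 kg, lying level and flush in its top (underside 100 mm over the table). Origin: centre of the underside; z up, x from the tab edge to the rear edge. It has 0-7 mm of slack: pushed in +x it slides (about 1 N) until it meets the rear deck; how far is not known beforehand, only felt.
- rib_top (a point): Top centre of the cover's grip rib, 21 mm above the cover's origin. The rib is 52 mm long (cover's x), 10 mm thick (y), 16 mm tall, in the middle of the plate, with 41 mm of flat plate on each side of it.
- rear_edge (a point): Middle of the cover's rear lower edge. Two lugs here reach 12 mm back under the extractor's rear deck, so the cover comes off tab edge first: raise that edge, draw the cover about 17 mm towards the tab side, then lift. The extractor is fixed: a box 190 x 150 x 105 mm, its front wall 71-78 mm before the cover's origin, a hose port on its rear face.
- tab: Flexing snap tab moulded to the cover's -x edge, hanging down in a notch of the extractor's front wall. Origin: its bending line, at (-65, 0, 2) mm in the cover's frame, same axes at rest. With the cover pushed fully back, 2.5 mm of press at the thumb bar (about 10 N) frees it from the catch; it bottoms at 4.3 mm (15 N) and breaks above 20 N. It springs back when let go.
- thumb_bar (a point): Middle of the front (-x) face of the tab's rounded, ribbed thumb bar, where it is pressed towards +x; at (-86, 0, -16) mm in the cover's frame, 84 mm over the table. The bar is 28 mm long (y), 12 mm high and stands 8-15 mm proud of the front wall, free space before it. Whatever presses it can also carry it up by friction: that raises the cover's tab edge while the tab is held in.
- tab_foot (a point): Front lower edge of the tab's two ears (4 mm thick), which hook under two 4 mm thick catch ledges, one each side of the thumb bar; at rest at (-71, 0, -24) mm in the cover's frame, 76 mm over the table. Above 86 mm it is over the ledges: let go there, the ears spring out and rest on the ledges, so the cover stays ajar (tab edge 10 mm up) and can be taken by its rib.
- mat: Cork mat 200 (x) x 160 (y) x 3 mm, fixed flat on the bench. Origin: centre of its underside. The cover, laid right way up on it, rests on the foot of its tab (24 mm below the plate) and its rear lugs, tilted about 10 degrees, its origin about 16 mm above the table.
- jar: Bystander, to be left alone: lidded glass jar, 48 mm across, 58 high, close beside the extractor. Origin: centre of its underside.
- brush: Bystander, to be left alone: small brush 160 mm long, 20 mm thick at most, lying beyond the mat. Origin: near its middle.
- block: Bystander, to be left alone: wooden filing block 55 x 85 x 26 mm with a brass badge on it, near the robot between extractor and mat. Origin: centre of its underside.
- mug: Bystander, to be left alone: white mug, 80 mm across, 92 high. Origin: centre of its underside.
- beaker: Bystander, to be left alone: steel cup, 68 mm across, 85 high. Origin: centre of its underside.
- tub: Bystander, to be left alone: low lidded tub, 60 mm across, 42 high. Origin: centre of its underside.
- notepad: Bystander, to be left alone: spiral notepad 150 x 105 x 10 mm. Origin: centre of its underside.
Mind the look-alikes: they are no part of the job. Of the things shaped like the cover, the grey one is meant.

How it is judged:
On the way, in this order (a step that is already met when the one before it is completed fails the run):
1. the snap tab is pressed in by the robot past its catch while the cover is still down in its seat (x of tab_foot in the frame of cover above -0.068 m and height (world z) of cover below 0.104 m and contact force between any of the fingers, the arm and tab above 2 N), for 0.1 s.
2. the tab edge of the cover is raised over the catch before the whole cover is lifted out (height (world z) of tab_foot above 0.0845 m and height (world z) of cover below 0.118 m), for 0.1 s.
At the end, for the whole second after the job is handed in: The cover lies at rest on the cork mat, right way up (tilted less than 20 degrees), its centre within 45 mm of the mat's centre and less than 30 mm above the table (horizontal distance between cover and mat below 0.045 m and height (world z) of cover below 0.03 m and angle between cover's own z axis and vertical below 0.35 rad and linear speed of cover below 0.02 m/s); the robot touches nothing.
It fails at once if the snap tab is pressed with more than 20 N (contact force between any of the fingers, the arm and tab above 20 N).
It fails at once if the cover is dropped or flung (moves faster than 0.7 m/s while the fingers do not hold it) (linear speed of cover above 0.7 m/s and contact force between the fingers and cover below 0.5 N).
It fails at once if a bystander is moved more than 30 mm (distance of any of jar, brush, block, mug, beaker, tub, notepad from where it was at the start of the episode above 0.03 m).
It also fails if it takes over 72 s, if anything falls off the work surface, if the arm or the gripper's body presses on something with over 40 N, if the wrist force passes 120 N, or if a joint passes its speed limit or range.

## Working session

There is one attempt and no reset: what is moved stays moved. The work goes in short steps, Python scripts to look and compute and a tool call to move; the robot and the scene stay as the last step left them, time stands still between calls to the robot, and variables do not carry over. Pictures are saved under pics/ and viewed, and the job is handed in when it is done.

Besides the shell and the picture viewer there is one more tool, called by a JSON object that holds its "api" and its "payload". play_rows: Moves the arm, as the interface text tells. Its arguments: {"type":"object","properties":{"series":{"type":"array"},"force":{"type":"number"}},"required":["series"]}

```bash
mkdir -p pics; ls; cat > h.py <<'E'
import numpy as np, cv2
from workcell import status, optics, manip, look_for, cut_out, place_of
def snap(n,fn):
    im,d=optics.grab_frame(n); cv2.imwrite('pics/'+fn,cv2.cvtColor(im,cv2.COLOR_RGB2BGR)); return im,d
def w(n,u,v,z):
    c=optics.camera_params(n); return np.array(c['rotation'])@np.array([(u-c['cx'])/c['fx']*z,(v-c['cy'])/c['fy']*z,z])+np.array(c['position'])
E
python3 - <<'E'
from h import *
s=status.read_state(); print(s)
for n in ('scene','side','wrist'):
    im,d=snap(n,n+'0.png'); print(n,optics.camera_params(n))
    for l in ('cover','mat','thumb_bar','rib_top','rear_edge','jar','block','brush'):
        r=place_of(l,n)[:3]
        for k in r:
            u,v=k['xy']; ui,vi=int(np.clip(round(u),0,511)),int(np.clip(round(v),0,383))
            print(l,np.round(k['xy'],1),round(k['p'],2),np.round(w(n,u,v,d[vi,ui]),3) if n!='wrist' else '')
E
```

```text
pics
{'time_s': 0.0, 'q': array([-1.34333617e+00,  5.28144826e-02,  1.40177227e+00, -7.51170218e-06,
        1.68862957e+00, -7.02786145e-02]), 'joint_velocities': array([ 4.94280436e-04, -7.94948774e-04, -3.20997431e-05, -4.33013584e-04,
        6.92154416e-04,  8.48889764e-06]), 'joint_torque': array([ 1.11884568e-03, -3.81667757e+01, -3.60187268e+01,  1.02427546e-04,
        6.15844707e-03, -3.62170317e-05]), 'eef_pos': array([ 0.15399795, -0.50168932,  0.30306001]), 'orientation': array([-3.13997247e+00, -1.06572234e-04,  2.97737806e-01]), 'wrist_force': array([-0.37855475,  0.06488124,  0.1484681 ]), 'moment': array([ 0.01493082,  0.01904187, -0.0304663 ]), 'opening': 0.08568736495274512}
scene {'fx': 498.3383776615278, 'fy': 498.3383776615278, 'cx': 248.65270984426886, 'cy': 208.35205702388052, 'position': array([1.34770387, 0.79877504, 1.39552273]), 'rotation': array([-2.46632479, -0.00472229,  2.29068541])}
cover [426.9 286.8] 0.98 [3.539 2.99  3.587]
cover [232.7 151. ] 0.86 [5.922 5.373 5.97 ]
cover [276.9 224. ] 0.64 [4.789 4.24  4.837]
mat [187.7 189.3] 0.57 [6.137 5.588 
[... 1527 characters left out ...]
edge [214.2 199.5] 0.8 [-3.631 -2.496 -2.289]
jar [201.8 248.5] 0.85 [-3.356 -2.221 -2.014]
block [309.1 214.7] 0.64 [-4.385 -3.25  -3.043]
brush [277.  147.1] 0.51 [-4.844 -3.709 -3.501]
brush [193.9 291.6] 0.35 [-3.066 -1.931 -1.724]
wrist {'fx': 272.06944499300977, 'fy': 272.06944499300977, 'cx': 253.49979740075045, 'cy': 188.95377355722115, 'hand_eye': array([[-7.74295736e-05, -9.45392665e-01, -3.25933587e-01,
         8.39575849e-02],
       [ 9.99999978e-01, -8.89610053e-06, -2.11758672e-04,
        -2.96191673e-04],
       [ 1.97295557e-04, -3.25933596e-01,  9.45392644e-01,
        -6.94428044e-02],
       [ 0.00000000e+00,  0.00000000e+00,  0.00000000e+00,
         1.00000000e+00]])}
```

Camera rotations are rpy; fix the helper, and view.

```bash
cat > h.py <<'E'
import numpy as np, cv2
from scipy.spatial.transform import Rotation as Ro
from workcell import status, optics, manip, look_for, cut_out, place_of
def snap(n,fn):
    im,d=optics.grab_frame(n); cv2.imwrite('pics/'+fn,cv2.cvtColor(im,cv2.COLOR_RGB2BGR)); return im,d
def campose(n,s=None):
    c=optics.camera_params(n)
    if n=='wrist':
        s=s or status.read_state(); T=np.eye(4);T[:3,:3]=Ro.from_euler('xyz',s['orientation']).as_matrix();T[:3,3]=s['eef_pos']
        T=T@np.array(c['hand_eye']); return c,T[:3,:3],T[:3,3]
    return c,Ro.from_euler('xyz',c['rotation']).as_matrix(),np.array(c['position'])
def w(n,u,v,z,s=None):
    c,R,p=campose(n,s); return R@np.array([(u-c['cx'])/c['fx']*z,(v-c['cy'])/c['fy']*z,z])+p
def wimg(n,d,s=None):
    c,R,p=campose(n,s); v,u=np.mgrid[0:384,0:512]
    P=np.stack([(u-c['cx'])/c['fx']*d,(v-c['cy'])/c['fy']*d,d],-1)@R.T+p
    P[d==0]=np.nan; return P
def proj(n,X,s=None):
    c,R,p=campose(n,s); q=(np.atleast_2d(X)-p)@R; return np.c_[q[:,0]/q[:,2]*c['fx']+c['cx'],q[:,1]/q[:,2]*c['fy']+c['cy']]
E
python3 - <<'E'
from h import *
a=[]
for n in ('scene','side'):
    im,d=snap(n,n+'1.png'); np.save(n+'d.npy',d)
    for l in ('cover','mat','thumb_bar','rib_top','rear_edge','jar','block','brush','mug','beaker','tub','notepad'):
        for k in place_of(l,n)[:3]:
            u,v=k['xy']; ui,vi=int(np.clip(round(u),0,511)),int(np.clip(round(v),0,383))
            if k['p']>.3: print(n,l,np.round(k['xy'],1),round(k['p'],2),np.round(w(n,u,v,d[vi,ui]),3))
E
```

```text
scene cover [351.3 204.8] 0.89 [0.271 0.345 0.032]
scene cover [277.5 222.6] 0.71 [0.559 0.238 0.121]
scene cover [232.2 147.6] 0.64 [ 0.344 -0.157  0.041]
scene mat [190.9 191.5] 0.95 [ 0.584 -0.145 -0.   ]
scene thumb_bar [396.8 291.7] 0.6 [0.459 0.644 0.019]
scene thumb_bar [329.2 212.7] 0.55 [0.333 0.298 0.007]
scene thumb_bar [287.2 206. ] 0.43 [ 0.402  0.163 -0.002]
scene rib_top [353.7 200. ] 0.87 [0.227 0.331 0.008]
scene rib_top [428.5 285.2] 0.79 [0.38  0.708 0.03 ]
scene rib_top [174.1 243.4] 0.62 [0.801 0.    0.039]
scene rear_edge [369.5 199.5] 0.97 [0.181 0.37  0.001]
scene rear_edge [270.9 238.6] 0.81 [0.598 0.245 0.08 ]
scene rear_edge [443.6 289. ] 0.77 [ 0.336  0.748 -0.005]
scene jar [297.5 263.1] 0.57 [0.584 0.348 0.025]
scene block [252.7 184.3] 0.9 [0.423 0.016 0.025]
scene block [120.3 164.1] 0.35 [ 0.686 -0.412  0.04 ]
scene brush [155.7 197.6] 0.57 [ 0.7   -0.204  0.022]
scene mug [145.5 146.5] 0.68 [ 0.56  -0.414  0.039]
scene mug [252.2 183.2] 0.37 [0.416 0.008 0.018]
scene beaker [120.3 162.8] 0.71 [ 0.684 -0.413  0.046]
scene tub [176.1 242.3] 0.84 [0.794
[... 405 characters left out ...]
] 0.55 [0.328 0.307 0.015]
side rib_top [229.6 202.1] 0.8 [0.563 0.219 0.108]
side rib_top [278.7 293.5] 0.71 [0.258 0.348 0.038]
side rib_top [153.6 354.2] 0.64 [0.389 0.699 0.036]
side rear_edge [214.9 203.6] 0.92 [0.593 0.255 0.11 ]
side rear_edge [284.9 318.4] 0.88 [0.208 0.381 0.002]
side rear_edge [372.3 198.9] 0.77 [0.159 0.078 0.277]
side jar [201.5 249.4] 0.5 [0.558 0.362 0.008]
side block [314.7 213. ] 0.86 [0.369 0.011 0.022]
side brush [274.9 147.4] 0.77 [ 0.694 -0.179  0.022]
side mug [346.8 136. ] 0.67 [ 0.515 -0.418  0.026]
side beaker [318.5 123.8] 0.91 [ 0.655 -0.421  0.02 ]
side tub [275.8 148. ] 0.74 [ 0.684 -0.172  0.028]
side tub [227.6 166. ] 0.66 [ 0.78   0.002 -0.004]
```

View pics/scene0.png

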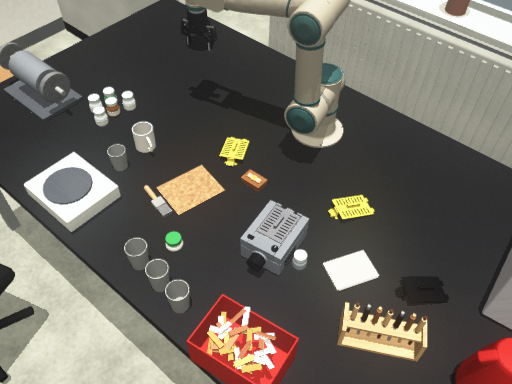

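View pics/side0.png

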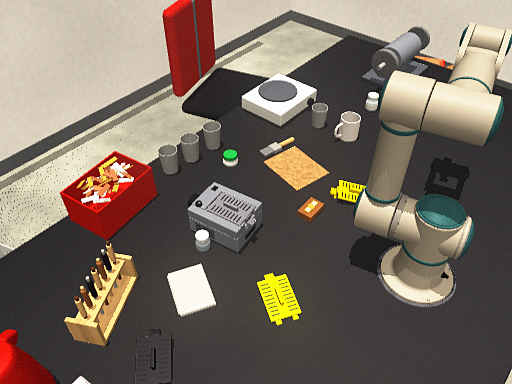

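View pics/wrist0.png

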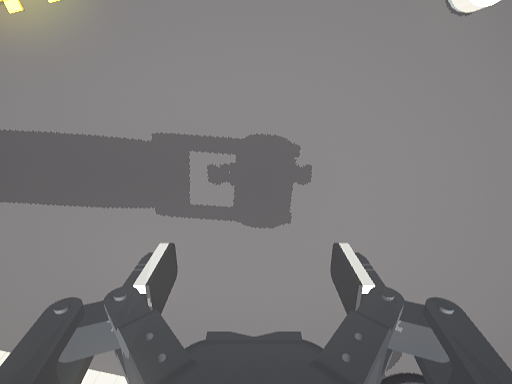

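The grey extractor is at scene (275,235) / side (225,215): hose port on the far side (+x), tab side towards the robot, jar right beside it on the +y side. The mat is at scene (190,190). The yellow and black plates are look-alikes. Next I'll fit the extractor's pose from depth.

```bash
python3 - <<'E'
from h import *
for n in ('scene','side'):
    P=wimg(n,np.load(n+'d.npy'))
    m=(P[...,2]>.095)&(P[...,2]<.112)&(abs(P[...,0]-.55)<.16)&(abs(P[...,1]-.22)<.15)
    q=P[m][:,:2]; r=cv2.minAreaRect((q*1000).astype(np.float32)); print(n,m.sum(),r,np.median(P[m][:,2]))
    m=(P[...,2]>.116)&(P[...,2]<.13)&(abs(P[...,0]-.55)<.16)&(abs(P[...,1]-.22)<.15)
    q=P[m]; print(len(q),q.mean(0)); print(np.round(q[::max(1,len(q)//10)],3))
    im=cv2.imread('pics/%s1.png'%n); u,v=proj(n,[.55,.22,.1])[0].astype(int); 
    cv2.imwrite('pics/%sz.png'%n,cv2.resize(im[v-60:v+60,u-80:u+80],None,fx=5,fy=5,interpolation=cv2.INTER_CUBIC))
    print(u,v)
E
```

```text
scene 2145 ((571.899169921875, 237.43063354492188), (195.78091430664062, 153.16880798339844), 9.104559898376465) 0.10336226071865928
41 [0.57431262 0.24744434 0.11931913]
[[0.525 0.225 0.117]
 [0.538 0.228 0.121]
 [0.534 0.237 0.12 ]
 [0.558 0.231 0.122]
 [0.558 0.235 0.12 ]
 [0.565 0.237 0.123]
 [0.566 0.234 0.116]
 [0.575 0.237 0.117]
 [0.639 0.282 0.118]
 [0.65  0.287 0.119]
 [0.648 0.293 0.118]]
274 221
side 1997 ((567.94970703125, 239.260009765625), (196.2598114013672, 154.3441162109375), 9.16052532196045) 0.1057817133539376
67 [0.5619873  0.24515917 0.12004665]
[[0.64  0.288 0.12 ]
 [0.569 0.238 0.124]
 [0.569 0.239 0.12 ]
 [0.633 0.295 0.117]
 [0.559 0.24  0.123]
 [0.56  0.243 0.12 ]
 [0.544 0.232 0.122]
 [0.543 0.234 0.12 ]
 [0.543 0.238 0.118]
 [0.525 0.23  0.124]
 [0.522 0.233 0.124]
 [0.52  0.236 0.119]]
232 205
```

View pics/sidez.png

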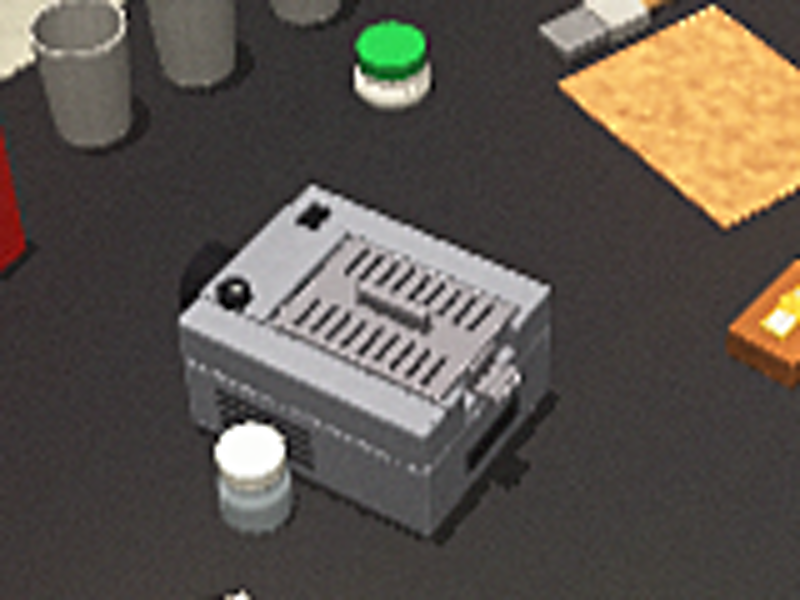

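View pics/scenez.png

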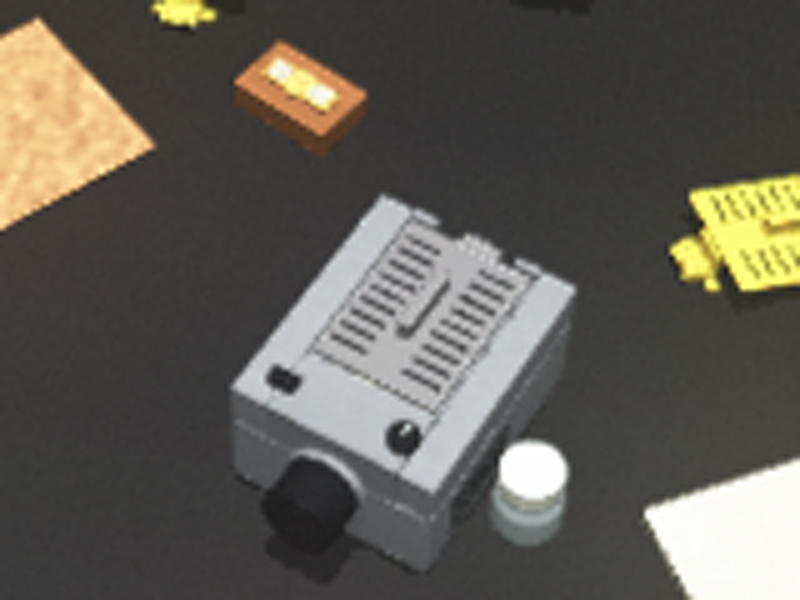

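{"api": "play_rows", "payload": {"series": [[[0,3.1,3.1,0,0,0,-0.5],[0,3.1,3.1,0,0,0,-0.5],[0,3.1,3.1,0,0,0,-0.5],[0,3.1,3.1,0,0,0,-0.5],[0,3.1,3.1,0,0,0,-0.5],[0,3.1,3.1,0,0,0,-0.5],[0,3.1,3.1,0,0,0,-0.5],[0,3.1,3.1,0,0,0,-0.5],[0,1,4.5,0,0,0,-0.5],[0,1,4.5,0,0,0,-0.5],[0,1,4.5,0,0,0,-0.5],[0,1,4.5,0,0,0,-0.5],[0,1,4.5,0,0,0,-0.5],[0,1,4.5,0,0,0,-0.5],[0,1,4.5,0,0,0,-0.5],[0,1,4.5,0,0,0,-0.5],[0,1,4.5,0,0,0,0],[0,1,4.5,0,0,0,0],[0,1,4.5,0,0,0,0],[0,0,4.5,0,0,0,0]]], "force": 30}}

```text
time_s: 4.65
eef_pos: [0.5125, 0.2879, 0.3035]
orientation: [3.141, 0.0, 0.158]
wrist_force: [0.6, 0.3, -0.5]
opening: 0.0851
```

{"api": "play_rows", "payload": {"series": [[[0,0,0,0,0,0,0],[1,0,0,0,0,0,0],[1,0,0,0,0,0,0],[1,0,0,0,0,0,0]]]}}

```text
time_s: 5.05
eef_pos: [0.5123, 0.2849, 0.3043]
orientation: [3.141, -0.0, 0.156]
wrist_force: [-0.3, -0.1, 0.6]
opening: 0.0441
```

```bash
python3 - <<'E'
from h import *
s=status.read_state(); im,d=snap('wrist','wrist1.png'); np.save('wd.npy',d)
print(s['eef_pos'],s['orientation'],s['time_s'],s['opening'])
for l in ('cover','thumb_bar','rib_top','rear_edge','tab_foot','tab'):
    for k in place_of(l,'wrist')[:2]:
        u,v=k['xy']; print(l,np.round(k['xy'],1),round(k['p'],2),np.round(w('wrist',u,v,d[int(np.clip(v,0,383)),int(np.clip(u,0,511))],s),4))
P=wimg('wrist',d,s)
m=(P[...,2]>.098)&(P[...,2]<.112)&(abs(P[...,0]-.55)<.16)&(abs(P[...,1]-.22)<.15)
print(cv2.minAreaRect((P[m][:,:2]*1000).astype(np.float32)),np.median(P[m][:,2]))
m=(P[...,2]>.114)&(P[...,2]<.128)&(abs(P[...,0]-.55)<.05)&(abs(P[...,1]-.235)<.03)
print(m.sum(),P[m].mean(0),cv2.minAreaRect((P[m][:,:2]*1000).astype(np.float32)))
E
```

```text
[0.51230739 0.28491071 0.30426407] [ 3.14145563e+00 -4.35208185e-04  1.56463746e-01] 5.05 0.04414188735644872
cover [309.8 157. ] 0.79 [0.5487 0.2369 0.1198]
cover [416.7 255.6] 0.28 [0.4119 0.0259 0.0266]
thumb_bar [297.2 223.6] 0.85 [0.4638 0.2262 0.088 ]
thumb_bar [494.8 273.2] 0.71 [ 0.3926 -0.1183  0.0119]
rib_top [311.9 165.9] 0.6 [0.5408 0.2332 0.1207]
rear_edge [501.  334.5] 0.81 [ 0.2761 -0.1844  0.0116]
rear_edge [312.4  91. ] 0.79 [0.6074 0.2446 0.1043]
tab_foot [495.4 276.5] 0.74 [ 0.3887 -0.1184  0.0149]
tab_foot [301.5 211.8] 0.73 [0.4861 0.2288 0.1049]
tab [303. 213.] 0.86 [0.4847 0.2267 0.1043]
tab [507.  289.1] 0.86 [ 0.3763 -0.133   0.0264]
((567.8297729492188, 238.2569580078125), (190.3511505126953, 149.6241455078125), 8.974041938781738) 0.10426697661553067
596 [0.54731496 0.2344518  0.1198086 ] ((546.37744140625, 233.71444702148438), (51.179561614990234, 10.388558387756348), 9.171585083007812)
```

View pics/wrist1.png

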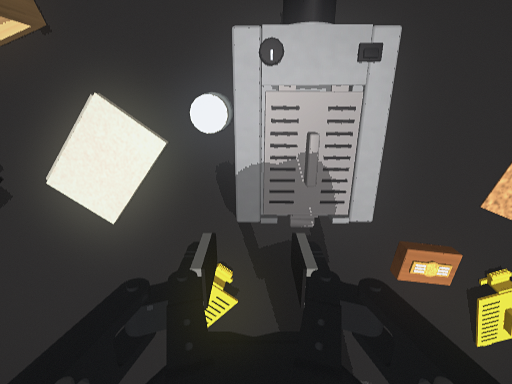

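The extractor's yaw is 9.0° and the tool matches it. The rib centre is (0.5465, 0.2338), so the thumb bar is at about (0.462, 0.2205). I'll move the shut fingers to a point in front of the bar.

{"api": "play_rows", "payload": {"series": [[[1,-2.7,-2.3,0,0,0,0],[1,-2.7,-2.3,0,0,0,0],[1,-2.7,-2.3,0,0,0,0],[1,0,0,-3,0,0,0],[1,0,0,-3,0,0,0],[1,0,0,-3,0,0,0],[1,0,0,-3,0,0,0],[1,0,0,-2,0,0,0],[1,0,0,-1,0,0,0],[1,0,0,0,0,0,0],[1,0,0,0,0,0,0],[1,0,0,0,0,0,0]]]}}

```text
time_s: 6.6
eef_pos: [0.4317, 0.2174, 0.1554]
orientation: [-3.141, -0.003, 0.158]
wrist_force: [-0.1, -0.6, 0.3]
opening: -0.0002
```

```bash
python3 - <<'E'
from h import *
s=status.read_state(); im,d=snap('wrist','wrist2.png'); np.save('wd2.npy',d)
print(s['eef_pos'],s['orientation'],s['time_s'],s['opening'],s['wrist_force'])
P=wimg('wrist',d,s)
R=Ro.from_euler('xyz',s['orientation']).as_matrix()
T=(P-s['eef_pos'])@R
# fingers
m=(T[...,2]>.03)&(T[...,2]<.09)&(abs(T[...,1])<.03)&(abs(T[...,0])<.02)
print('finger tool pts',m.sum(),np.nanmin(T[m],0),np.nanmax(T[m],0))
import sys
q=T[m]
for z0 in np.arange(.03,.085,.005):
    k=q[(q[:,2]>=z0)&(q[:,2]<z0+.005)]
    if len(k): print(round(z0,3),len(k),k.min(0).round(4),k.max(0).round(4))
for k in place_of('thumb_bar','wrist')[:2]:
    u,v=k['xy']; print(np.round(k['xy'],1),k['p'],w('wrist',u,v,d[int(min(v,383)),int(min(u,511))],s))
side=snap('side','side2.png')
im=cv2.imread('pics/side2.png'); cv2.imwrite('pics/side2z.png',cv2.resize(im[150:270,180:340],None,fx=5,fy=5,interpolation=cv2.INTER_CUBIC))
E
```

```text
[0.4317192  0.21738318 0.15544678] [-3.14106118e+00 -2.57413261e-03  1.58197318e-01] 6.6 -0.00016404294136376917 [-0.09814522 -0.56786083  0.32411622]
finger tool pts 2202 [-0.01145653 -0.02033504  0.03001901] [0.01392093 0.02103179 0.070116  ]
0.03 332 [-0.0098 -0.0203  0.03  ] [0.0139 0.021  0.035 ]
0.035 434 [-0.0115 -0.0133  0.035 ] [0.012  0.0126 0.04  ]
0.04 294 [ 0.0061 -0.014   0.04  ] [0.0119 0.0132 0.045 ]
0.045 301 [ 0.0062 -0.014   0.045 ] [0.0121 0.0132 0.05  ]
0.05 271 [ 0.0061 -0.0139  0.0501] [0.0119 0.0132 0.055 ]
0.055 240 [ 0.0062 -0.0139  0.055 ] [0.0119 0.0132 0.06  ]
0.06 212 [ 0.0062 -0.0137  0.06  ] [0.0118 0.0131 0.065 ]
0.065 117 [ 0.0065 -0.0124  0.065 ] [0.012  0.0117 0.0699]
0.07 1 [0.0103 0.0046 0.0701] [0.0103 0.0046 0.0701]
[149.2 282. ] 0.87 [0.33520891 0.3018321  0.01115591]
[256.3 199.5] 0.57 [0.4620669  0.22104263 0.08722739]
```

View pics/wrist2.png

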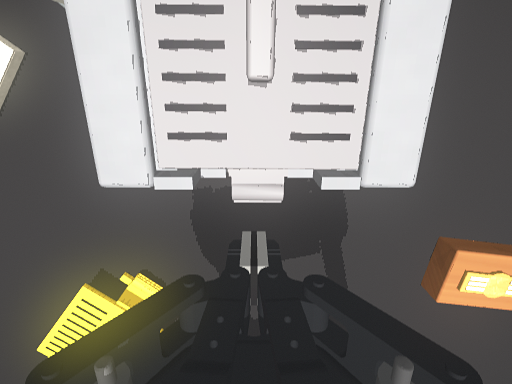

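View pics/side2z.png

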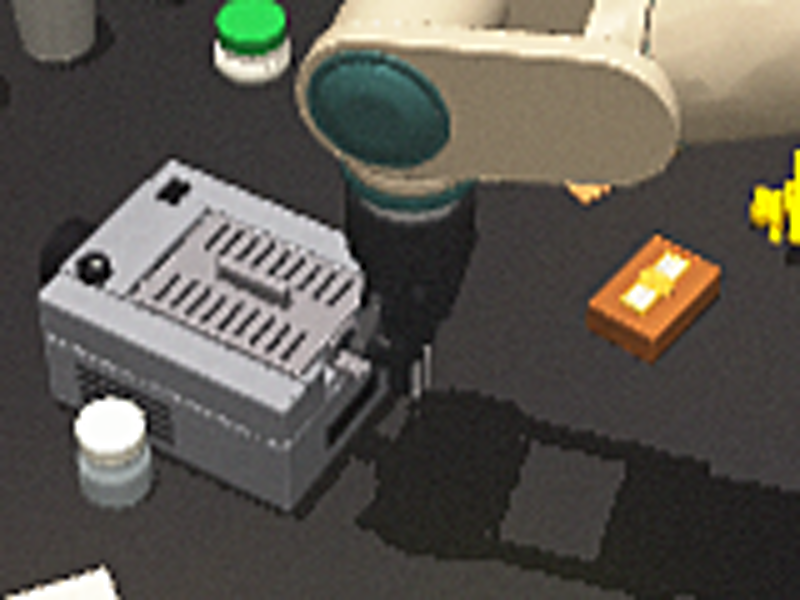

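{"api": "play_rows", "payload": {"series": [[[1,0,0,-0.4,0,0,0],[1,0,0,-0.4,0,0,0],[1,0.5,0.08,0,0,0,0],[1,0.5,0.08,0,0,0,0],[1,0.4,0.06,0,0,0,0],[1,0.2,0.03,0,0,0,0],[1,0,0,0,0,0,0],[1,0,0,0,0,0,0],[1,0,0,0,0,0,0]]]}}

```text
time_s: 7.65
eef_pos: [0.447, 0.2196, 0.1459]
orientation: [3.141, 0.0, 0.158]
wrist_force: [-0.5, 0.6, 0.1]
opening: 0.0002
```

{"api": "play_rows", "payload": {"series": [[[1,0.1,0.016,0,0,0,0],[1,0.1,0.016,0,0,0,0],[1,0,0,0,0,0,0],[1,0,0,0,0,0,0]]]}}

```text
time_s: 8.05
eef_pos: [0.4491, 0.2199, 0.1459]
orientation: [3.141, 0.0, 0.158]
wrist_force: [-0.8, -0.5, 0.1]
opening: 0.0002
```

{"api": "play_rows", "payload": {"series": [[[1,0.1,0.016,0,0,0,0],[1,0,0,0,0,0,0],[1,0,0,0,0,0,0]]]}}

```text
time_s: 8.35
eef_pos: [0.4501, 0.2201, 0.1459]
orientation: [3.141, 0.0, 0.158]
wrist_force: [-1.1, -0.3, -0.8]
opening: -0.0002
```

{"api": "play_rows", "payload": {"series": [[[1,0.1,0.016,0,0,0,0],[1,0,0,0,0,0,0],[1,0,0,0,0,0,0]]]}}

```text
time_s: 8.65
eef_pos: [0.4511, 0.2202, 0.1459]
orientation: [3.141, 0.0, 0.158]
wrist_force: [-0.7, -0.8, 0.0]
opening: -0.0002
```

{"api": "play_rows", "payload": {"series": [[[1,0.1,0.016,0,0,0,0],[1,0,0,0,0,0,0],[1,0,0,0,0,0,0]]]}}

```text
time_s: 8.95
eef_pos: [0.4521, 0.2204, 0.1459]
orientation: [3.142, -0.0, 0.158]
wrist_force: [0.1, 1.1, 0.1]
opening: -0.0002
```

{"api": "play_rows", "payload": {"series": [[[1,0.1,0.016,0,0,0,0],[1,0,0,0,0,0,0],[1,0,0,0,0,0,0]]]}}

```text
time_s: 9.25
eef_pos: [0.4531, 0.2206, 0.1459]
orientation: [3.142, -0.0, 0.158]
wrist_force: [0.4, -0.8, -0.9]
opening: -0.0001
```

{"api": "play_rows", "payload": {"series": [[[1,0.1,0.016,0,0,0,0],[1,0,0,0,0,0,0],[1,0,0,0,0,0,0]]]}}

```text
time_s: 9.55
eef_pos: [0.4541, 0.2207, 0.1459]
orientation: [3.141, -0.0, 0.158]
wrist_force: [-0.7, -0.3, -0.1]
opening: -0.0002
```

{"api": "play_rows", "payload": {"series": [[[1,0.1,0.016,0,0,0,0],[1,0,0,0,0,0,0],[1,0,0,0,0,0,0]]]}}

```text
time_s: 9.85
eef_pos: [0.4549, 0.2209, 0.1459]
orientation: [3.141, 0.0, 0.158]
wrist_force: [-1.4, -0.2, 0.7]
opening: 0.0005
```

```bash
python3 - <<'E'
from h import *
s=status.read_state(); im,d=snap('wrist','wrist3.png')
im=cv2.imread('pics/wrist3.png'); cv2.imwrite('pics/wrist3z.png',cv2.resize(im[130:290,150:360],None,fx=3.5,fy=3.5,interpolation=cv2.INTER_CUBIC))
print(s['wrist_force'],status.read_state()['wrist_force'])
E
```

```text
[-1.36724581 -0.20855464  0.69627778] [-2.43133026  0.91820339  0.46025978]
```

View pics/wrist3z.png

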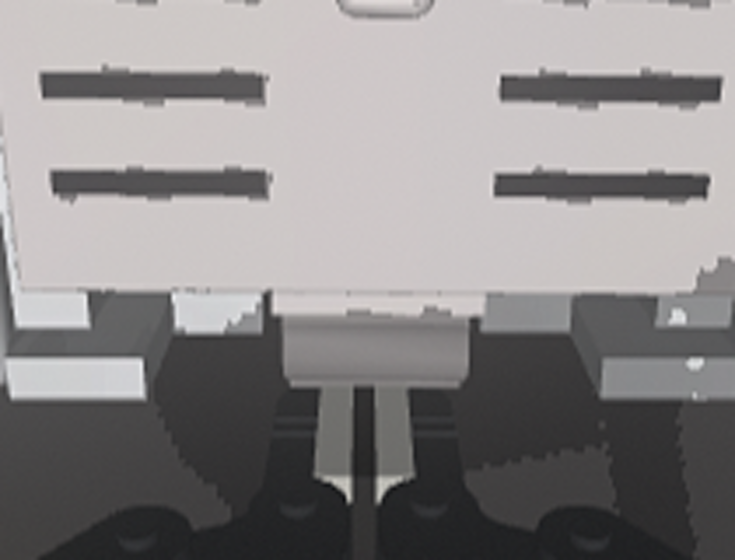

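The picture shows the pads against the bar, near its centre (crop 365,385), and the force has started to rise. I'll go on in small steps.

{"api": "play_rows", "payload": {"series": [[[1,0.1,0.016,0,0,0,0],[1,0,0,0,0,0,0],[1,0,0,0,0,0,0]]]}}

```text
time_s: 10.2
eef_pos: [0.4556, 0.2209, 0.1454]
orientation: [3.141, 0.002, 0.158]
wrist_force: [-4.6, -1.8, -0.5]
opening: -0.0
```

{"api": "play_rows", "payload": {"series": [[[1,0.05,0.008,0,0,0,0],[1,0,0,0,0,0,0],[1,0,0,0,0,0,0]]]}}

```text
time_s: 10.5
eef_pos: [0.4559, 0.2208, 0.1452]
orientation: [3.141, 0.002, 0.158]
wrist_force: [-4.6, -2.3, -1.4]
opening: -0.0001
```

{"api": "play_rows", "payload": {"series": [[[1,0.05,0.008,0,0,0,0],[1,0,0,0,0,0,0],[1,0,0,0,0,0,0]]]}}

```text
time_s: 10.8
eef_pos: [0.4562, 0.2208, 0.145]
orientation: [3.141, 0.003, 0.158]
wrist_force: [-5.7, -2.3, -0.6]
opening: -0.0001
```

{"api": "play_rows", "payload": {"series": [[[1,0.1,0.016,0,0,0,0],[1,0,0,0,0,0,0],[1,0,0,0,0,0,0]]]}}

```text
time_s: 11.1
eef_pos: [0.4569, 0.2209, 0.1447]
orientation: [3.14, 0.005, 0.158]
wrist_force: [-7.5, -3.3, -1.0]
opening: 0.0001
```

{"api": "play_rows", "payload": {"series": [[[1,0.07,0.011,0,0,0,0],[1,0,0,0,0,0,0],[1,0,0,0,0,0,0]]]}}

```text
time_s: 11.4
eef_pos: [0.4574, 0.2209, 0.1445]
orientation: [3.14, 0.005, 0.158]
wrist_force: [-8.2, -3.9, -2.0]
opening: 0.0002
```

{"api": "play_rows", "payload": {"series": [[[1,0.07,-0.03,0,0,0,0],[1,0,0,0,0,0,0],[1,0,0,0,0,0,0]]]}}

```text
time_s: 11.7
eef_pos: [0.4579, 0.2206, 0.1443]
orientation: [3.14, 0.006, 0.158]
wrist_force: [-10.0, -2.1, -3.7]
opening: 0.0002
```

```bash
python3 - <<'E'
from h import *
f=[status.read_state()['wrist_force']]
s=status.read_state(); im,d=snap('wrist','wrist4.png')
f.append(status.read_state()['wrist_force']);optics.grab_frame('side');f.append(status.read_state()['wrist_force']); print(f,s['eef_pos'])
im=cv2.imread('pics/wrist4.png'); cv2.imwrite('pics/wrist4z.png',cv2.resize(im[130:290,150:360],None,fx=3.5,fy=3.5,interpolation=cv2.INTER_CUBIC))
E
```

```text
[array([-9.98085051, -2.0631224 , -3.71739569]), array([-9.68533222, -3.76648129, -2.51240737]), array([-9.13419259, -2.54996872, -1.20997779])] [0.45785268 0.22060736 0.14430333]
```

View pics/wrist4z.png

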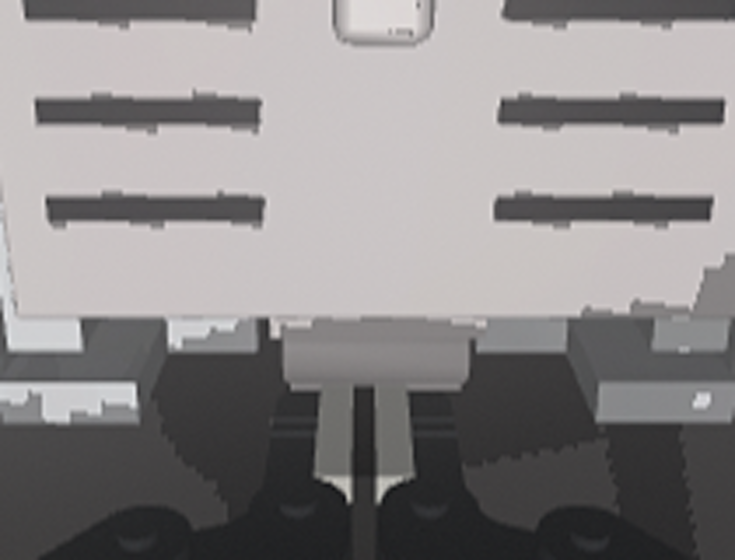

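{"api": "play_rows", "payload": {"series": [[[1,0.1,0,0,0,0,0],[1,0,0,0,0,0,0],[1,0,0,0,0,0,0]]]}}

```text
time_s: 12.1
eef_pos: [0.4585, 0.2206, 0.1441]
orientation: [3.14, 0.007, 0.158]
wrist_force: [-9.6, -2.9, -1.9]
opening: 0.0005
```

{"api": "play_rows", "payload": {"series": [[[1,0.04,0.005,0,0,0,0],[1,0,0,0,0,0,0],[1,0,0,0,0,0,0]]]}}

```text
time_s: 12.4
eef_pos: [0.4588, 0.2207, 0.144]
orientation: [3.14, 0.008, 0.158]
wrist_force: [-10.9, -2.5, -2.4]
opening: 0.0002
```

{"api": "play_rows", "payload": {"series": [[[1,0.07,0.005,0,0,0,0],[1,0,0,0,0,0,0],[1,0,0,0,0,0,0]]]}}

```text
time_s: 12.7
eef_pos: [0.4593, 0.2207, 0.1438]
orientation: [3.14, 0.008, 0.158]
wrist_force: [-11.0, -3.4, -3.3]
opening: -0.0003
```

{"api": "play_rows", "payload": {"series": [[[1,0,0,0.1,0,0,0],[1,0,0,0.1,0,0,0],[1,0,0,0,0,0,0]]]}}

```text
time_s: 13.0
eef_pos: [0.4592, 0.2208, 0.1459]
orientation: [3.14, 0.008, 0.159]
wrist_force: [-12.6, -1.7, -2.6]
opening: 0.0
```

{"api": "play_rows", "payload": {"series": [[[1,-0.01,0,0.1,0,0,0],[1,-0.01,0,0.1,0,0,0],[1,0,0,0,0,0,0]]]}}

```text
time_s: 13.3
eef_pos: [0.459, 0.2208, 0.1479]
orientation: [3.14, 0.008, 0.159]
wrist_force: [-13.3, -3.3, -3.0]
opening: 0.0001
```

```bash
python3 - <<'E'
from h import *
s=status.read_state(); im,d=snap('wrist','wrist5.png'); print(s['eef_pos'],s['wrist_force'])
im=cv2.imread('pics/wrist5.png'); cv2.imwrite('pics/wrist5z.png',cv2.resize(im[130:290,150:360],None,fx=3.5,fy=3.5,interpolation=cv2.INTER_CUBIC))
P=wimg('wrist',d,s); R=Ro.from_euler('z',9,degrees=True).as_matrix()
T=(P-[.5465,.2338,0])@R
for x0 in range(-62,-20,6):
    m=(abs(T[...,0]*1000-x0)<3)&(abs(abs(T[...,1])-.0)<.03)&(abs(T[...,1])>.008)&(T[...,2]>.09)
    print(x0,m.sum(),np.median(T[m][:,2]))
E
```

```text
[0.45904152 0.22077006 0.14793968] [-13.31723726  -3.25139511  -2.97607821]
-62 153 0.10626647894578457
-56 970 0.1090464259265261
-50 1346 0.10891553360646775
-44 1400 0.10888079982943757
-38 1466 0.10844580484657318
-32 1534 0.10836329908964498
-26 1592 0.10802092434649577
```

View pics/wrist5z.png

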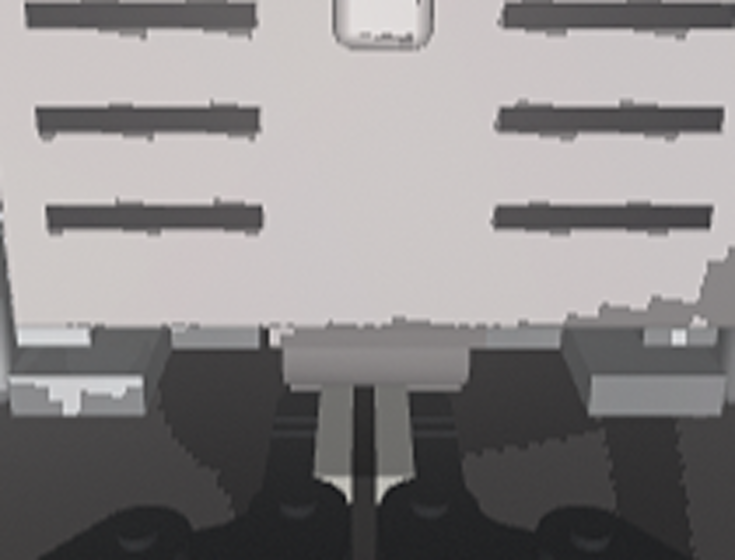

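The plate's tab edge has come up about 4 mm (0.109), and the bar moves with the fingers. I'll go on raising it.

{"api": "play_rows", "payload": {"series": [[[1,-0.02,0,0.1,0,0,0],[1,-0.02,0,0.1,0,0,0],[1,-0.02,0,0.1,0,0,0],[1,0,0,0,0,0,0]]]}}

```text
time_s: 13.75
eef_pos: [0.4586, 0.2207, 0.1511]
orientation: [3.14, 0.008, 0.158]
wrist_force: [-12.8, -3.6, -1.8]
opening: -0.0002
```

{"api": "play_rows", "payload": {"series": [[[1,-0.02,0,0.1,0,0,0],[1,-0.02,0,0.1,0,0,0],[1,-0.01,0,0.1,0,0,0],[1,0,0,0,0,0,0]]]}}

```text
time_s: 14.15
eef_pos: [0.4582, 0.2207, 0.1541]
orientation: [3.14, 0.008, 0.158]
wrist_force: [-11.8, -3.4, -1.8]
opening: 0.0005
```

```bash
cat > tilt.py <<'E'
from h import *
import sys
s=status.read_state(); im,d=snap('wrist',sys.argv[1]); print(s['time_s'],s['eef_pos'],s['wrist_force'])
P=wimg('wrist',d,s); R=Ro.from_euler('z',9,degrees=True).as_matrix()
T=(P-[.5465,.2338,0])@R
for x0 in range(-62,50,12):
    m=(abs(T[...,0]*1000-x0)<3)&(abs(abs(T[...,1])-.0)<.03)&(abs(T[...,1])>.008)&(T[...,2]>.09)&(T[...,2]<.14)
    print(x0,m.sum(),np.median(T[m][:,2]) if m.any() else '')
E
python3 tilt.py wrist6.png
```

```text
14.15 [0.4581603  0.22074601 0.1541467 ] [-11.7986205   -3.38450741  -1.75066214]
-62 145 0.11147353497177676
-50 1332 0.11381991467809235
-38 1449 0.11284148254341898
-26 1557 0.11183313696950048
-14 1678 0.11091055425376085
-2 1921 0.10994174988426898
10 2012 0.10896441226906173
22 2237 0.10797691884532898
34 0 
46 0
```

{"api": "play_rows", "payload": {"series": [[[1,-0.01,0,0.1,0,0,0],[1,-0.01,0,0.1,0,0,0],[1,-0.01,0,0.1,0,0,0],[1,0,0,0,0,0,0],[1,0,0,0,0,0,0]]]}}

```text
time_s: 14.7
eef_pos: [0.4579, 0.2207, 0.1572]
orientation: [3.14, 0.008, 0.158]
wrist_force: [-12.4, -3.7, -0.3]
opening: -0.0002
```

```bash
python3 tilt.py wrist7.png
```

```text
14.7 [0.45791989 0.22074636 0.1571558 ] [-12.35770222  -3.73298033  -0.31522902]
-62 149 0.11407845342014601
-50 1337 0.11622620730823881
-38 1436 0.11498935896344101
-26 1549 0.11376629237701008
-14 1659 0.11258074153120803
-2 1778 0.11139353865951468
10 1963 0.11018683734941273
22 2133 0.10897776560686434
34 0 
46 0
```

The tab edge is about 12.5 mm up, so the foot is over the ledges. I'll let go by backing straight off.

{"api": "play_rows", "payload": {"series": [[[1,-0.2,-0.03,0,0,0,0],[1,-0.2,-0.03,0,0,0,0],[1,-0.3,-0.05,0,0,0,0],[1,-0.5,-0.08,0,0,0,0],[1,-1,-0.16,0,0,0,0],[1,0,0,0,0,0,0],[1,0,0,0,0,0,0]]]}}

```text
time_s: 15.45
eef_pos: [0.438, 0.2179, 0.1593]
orientation: [-3.141, -0.001, 0.158]
wrist_force: [0.1, 0.1, 0.3]
opening: -0.0005
```

```bash
python3 tilt.py wrist8.png
```

```text
15.45 [0.43795284 0.2178519  0.15929053] [0.11355153 0.14266036 0.2806422 ]
-62 195 0.11061550132112714
-50 1413 0.11286934016197178
-38 1559 0.11201489405137305
-26 1640 0.11114647529191529
-14 1837 0.11022833966303357
-2 1964 0.10936927928845233
10 470 0.10854469935154878
22 0 
34 0 
46 0
```

View pics/wrist8.png

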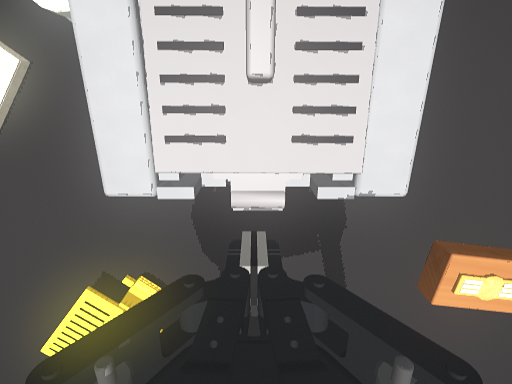

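It now rests ajar, tilted about 4°. Next: go over the rib, open the hand and remeasure.

{"api": "play_rows", "payload": {"series": [[[1,0,0,3,0,0,0],[0.5,0,0,3,0,0,0],[0.5,2,0.3,3,0,0,0],[0.5,3,0.4,1,0,0,0],[0.5,3,0.4,0,0,0,0],[0.5,3,0.5,0,0,0,0],[0.5,0,0,0,0,0,0],[0.5,0,0,0,0,0,0],[0.5,0,0,0,0,0,0]]]}}

```text
time_s: 16.4
eef_pos: [0.5475, 0.2338, 0.2591]
orientation: [3.142, -0.0, 0.158]
wrist_force: [-0.7, -0.3, -0.4]
opening: 0.0425
```

```bash
python3 tilt.py wrist9.png; python3 - <<'E'
from h import *
s=status.read_state(); im,d=optics.grab_frame('wrist'); print(s['eef_pos'],s['orientation'],s['opening'])
P=wimg('wrist',d,s); R=Ro.from_euler('z',9,degrees=True).as_matrix()
T=(P-[.5465,.2338,0])@R
pl=.1092-.0725*T[...,0]
m=(T[...,2]-pl>.01)&(T[...,2]-pl<.02)&(abs(T[...,0])<.05)&(abs(T[...,1])<.025)
q=T[m]; print(m.sum(),np.percentile(q,[1,50,99],axis=0).round(4),cv2.minAreaRect((P[m][:,:2]*1000).astype(np.float32)))
E
```

```text
16.4 [0.54751241 0.23377743 0.25909692] [-0.74820797 -0.29387741 -0.3606436 ]
-62 23 0.11098370493868326
-50 291 0.11287833820006343
-38 291 0.11203569802855312
-26 317 0.1110888522250712
-14 318 0.11022583560175853
-2 330 0.1093908786893946
10 355 0.10852677254811766
22 364 0.10761780702262705
34 374 0.10684068888336501
46 399 0.10596006600253163
[0.54741872 0.23379811 0.25937142] [-3.14157001e+00 -4.57727914e-04  1.58429798e-01] 0.04295628395231907
745 [[-0.0187 -0.0052  0.1189]
 [ 0.0077 -0.0009  0.1247]
 [ 0.0317  0.0039  0.1272]] ((552.5494995117188, 234.14907836914062), (51.834407806396484, 9.13504695892334), 9.193811416625977)
```

View pics/wrist9.png

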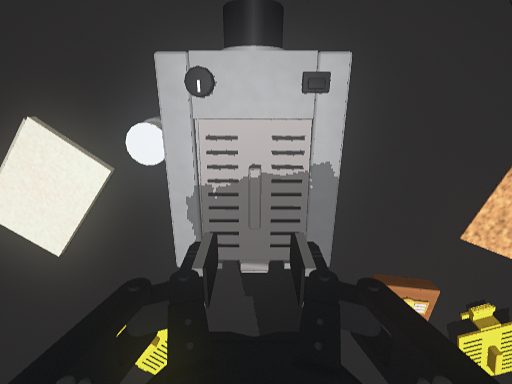

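Rib centre is now (0.5525, 0.2341), so the cover slid back about 6 mm. The rib top is at about 0.125. I'll go down and grip.

{"api": "play_rows", "payload": {"series": [[[0.5,0.5,0.03,-2,0,0,0],[0.5,0,0,-2,0,0,0],[0.5,0,0,-1.5,0,0,0],[0.5,0,0,-1,0,0,0],[0.5,0,0,-0.5,0,0,0],[0.5,0,0,-0.25,0,0,0],[0.5,0,0,0,0,0,0],[0.5,0,0,0,0,0,0]]]}}

```text
time_s: 17.3
eef_pos: [0.5532, 0.2342, 0.1873]
orientation: [-3.141, -0.001, 0.158]
wrist_force: [-0.2, -0.3, -0.3]
opening: 0.0427
```

{"api": "play_rows", "payload": {"series": [[[1,0,0,0,0,0,0],[1,0,0,0,0,0,0],[1,0,0,0,0,0,0],[1,0,0,0,0,0,0],[1,0,0,0,0,0,0],[1,0,0,0,0,0,0]]], "force": 40}}

```text
time_s: 17.9
eef_pos: [0.5531, 0.2342, 0.1869]
orientation: [-3.141, -0.001, 0.158]
wrist_force: [-0.6, 0.4, 3.9]
opening: 0.0086
```

```bash
python3 tilt.py wrist10.png
```

```text
17.9 [0.55308652 0.23422531 0.18692539] [-0.55008711  0.36446539  3.88639344]
-62 14 0.1103442797641565
-50 29 0.11296436993780301
-38 2 0.11218850449508842
-26 0 
-14 121 0.11020158682253639
-2 235 0.10943671428424051
10 531 0.10851793539710036
22 692 0.10762109075162704
34 729 0.10672817941280205
46 787 0.1058009416247982
```

View pics/wrist10.png

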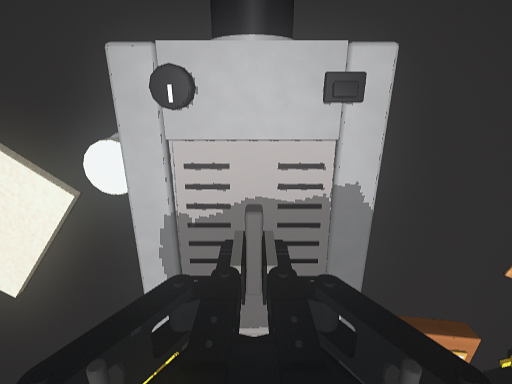

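Gripped (opening 8.6 mm). Tilt a little more about the rear edge, then draw back.

{"api": "play_rows", "payload": {"series": [[[1,0.1,0.015,0.12,-0.12,0.75,0],[1,0.1,0.015,0.1,-0.12,0.75,0],[1,0.1,0.015,0.1,-0.12,0.75,0],[1,0.1,0.015,0.1,-0.12,0.75,0],[1,0,0,0,0,0,0],[1,0,0,0,0,0,0]]]}}

```text
time_s: 18.55
eef_pos: [0.5569, 0.2346, 0.1902]
orientation: [3.141, 0.054, 0.158]
wrist_force: [0.0, 0.4, -1.0]
opening: 0.0085
```

{"api": "play_rows", "payload": {"series": [[[1,-0.3,-0.048,0,0,0,0],[1,-0.3,-0.048,0,0,0,0],[1,-0.3,-0.048,0,0,0,0],[1,0,0,0,0,0,0]]]}}

```text
time_s: 18.95
eef_pos: [0.5475, 0.2332, 0.1907]
orientation: [3.141, 0.053, 0.158]
wrist_force: [0.1, -0.2, -1.5]
opening: 0.0089
```

```bash
python3 tilt.py wrist11.png
```

```text
18.95 [0.54754219 0.23321529 0.19072792] [ 0.12818847 -0.16852907 -1.52946142]
-62 32 0.12011070049131198
-50 10 0.118670092215933
-38 0 
-26 74 0.11549824339292694
-14 228 0.11409000610243632
-2 449 0.112432298573033
10 887 0.11129891484359047
22 743 0.10952969911070476
34 786 0.10793150854100074
46 832 0.10643254649591083
```

View pics/wrist11.png

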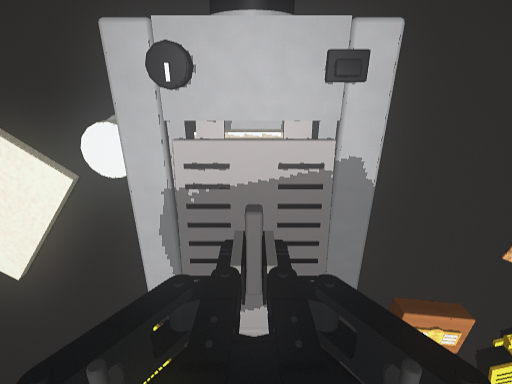

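The cover moves with the hand, and the lugs show at (210,130) and (300,130). I'll draw another 14 mm, then lift.

{"api": "play_rows", "payload": {"series": [[[1,-0.35,-0.055,0,0,0,0],[1,-0.35,-0.055,0,0,0,0],[1,-0.35,-0.055,0,0,0,0],[1,-0.35,-0.055,0,0,0,0],[1,0,0,0.1,0,0,0],[1,0,0,0,0,0,0]]]}}

```text
time_s: 19.6
eef_pos: [0.534, 0.2311, 0.192]
orientation: [3.142, 0.052, 0.158]
wrist_force: [-0.5, -1.6, -1.5]
opening: 0.0089
```

{"api": "play_rows", "payload": {"series": [[[1,0,0,0.3,0,0,0],[1,0,0,0.5,0,0,0],[1,0,0,0.7,0,0,0],[1,0,0,0.5,0,0,0],[1,0,0,0,0,0,0]]]}}

```text
time_s: 20.1
eef_pos: [0.5344, 0.2312, 0.2131]
orientation: [-3.141, 0.051, 0.158]
wrist_force: [-0.3, 0.9, -0.9]
opening: 0.0085
```

```bash
python3 tilt.py wrist12.png; python3 - <<'E'
from h import *
im,d=snap('side','side12.png'); P=wimg('side',d)
r=cut_out('mat','side')
for k in r[:1]:
    q=P[k['region']]; q=q[(q[:,2]<.015)]; print('mat',k['p'],cv2.minAreaRect((q[:,:2]*1000).astype(np.float32)),q.mean(0))
im,d=snap('scene','scene12.png'); P=wimg('scene',d)
r=cut_out('mat','scene')
for k in r[:1]:
    q=P[k['region']]; q=q[(q[:,2]<.015)]; print('mat',k['p'],cv2.minAreaRect((q[:,:2]*1000).astype(np.float32)),q.mean(0))
for l in('brush','tub','block'):
  for k in cut_out(l,'scene')[:1]:
    q=P[k['region']]; print(l,k['p'],np.nanpercentile(q,[3,97],axis=0).round(3))
E
```

```text
20.1 [0.5343819  0.23117759 0.21306482] [-0.28703761  0.92191527 -0.85547484]
-62 0 
-50 0 
-38 102 0.1376222438721476
-26 234 0.1361832881653633
-14 497 0.13464816583028982
-2 701 0.13318736240898368
10 743 0.1317453991093991
22 799 0.1301858433740282
34 829 0.12868198804017936
46 690 0.12255044750215673
mat 0.67 ((571.531005859375, -156.11618041992188), (165.6420440673828, 198.89361572265625), 77.18878936767578) [ 0.56330195 -0.14640795  0.00414701]
mat 0.91 ((577.0726928710938, -157.59619140625), (176.2221221923828, 202.08010864257812), 76.40756225585938) [ 0.57936123 -0.15572003  0.00187997]
brush 0.68 [[ 0.687 -0.267  0.008]
 [ 0.733 -0.126  0.024]]
tub 0.59 [[ 0.765 -0.04   0.004]
 [ 0.815  0.008  0.045]]
block 0.91 [[ 0.372 -0.038  0.005]
 [ 0.427  0.042  0.033]]
```

View pics/side12.png

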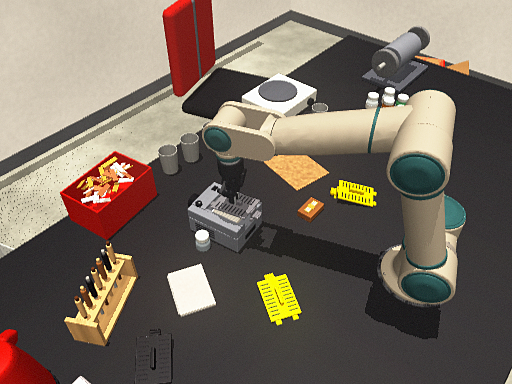

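The cover is free and hanging level in roll, and both cameras agree on the mat centre, about (0.577, −0.157). Carry it over.

{"api": "play_rows", "payload": {"series": [[[1,0,0,1.5,0,0,0],[1,0,0,2.5,0,0,0],[1,0,0,2,0,0,0],[1,0,-1,1,0,0,0],[1,0.3,-2,0,0,0,0],[1,0.4,-3,0,0,0,0],[1,0.4,-3,0,0,0,0],[1,0.4,-3,0,0,0,0],[1,0.4,-3,0,0,0,0],[1,0.4,-3,0,0,0,0],[1,0.4,-3,0,0,0,0],[1,0.4,-3,0,-0.1,0.7,0],[1,0.4,-3,0,-0.1,0.7,0],[1,0.4,-3,0,-0.1,0.7,0],[1,0.4,-3,0,-0.1,0.7,0],[1,0.4,-3,0,0,0,0],[1,0.3,-2.5,0,0,0,0],[1,0.2,-2,0,0,0,0],[1,0,-1,0,0,0,0],[1,0,0,0,0,0,0]]]}}

```text
time_s: 22.5
eef_pos: [0.5857, -0.185, 0.2815]
orientation: [-3.141, 0.103, 0.157]
wrist_force: [0.2, 1.4, -1.4]
opening: 0.0087
```

{"api": "play_rows", "payload": {"series": [[[1,0,0,-2.5,0,0,0],[1,0,0,-3,0,0,0],[1,0,0,-3,0,0,0],[1,0,0,-2.5,0,0,0],[1,0,0,-1.5,0,0,0],[1,0,0,0,0,0,0],[1,0,0,0,0,0,0]]]}}

```text
time_s: 23.2
eef_pos: [0.5864, -0.1836, 0.1579]
orientation: [-3.142, 0.101, 0.159]
wrist_force: [-1.0, -0.1, -0.7]
opening: 0.009
```

```bash
python3 - <<'E'
from h import *
s=status.read_state(); im,d=snap('wrist','wrist13.png'); print(s['time_s'],s['eef_pos'],s['orientation'],s['wrist_force'],s['opening'])
im,d=snap('side','side13.png')
cv2.imwrite('pics/side13z.png',cv2.resize(cv2.imread('pics/side13.png')[100:240,200:400],None,fx=4,fy=4,interpolation=cv2.INTER_CUBIC))
E
```

```text
23.2 [ 0.58644268 -0.18363092  0.15789874] [-3.14157492  0.10107415  0.15880129] [-1.03428882 -0.10230053 -0.66677419] 0.008950755573253767
```

View pics/wrist13.png

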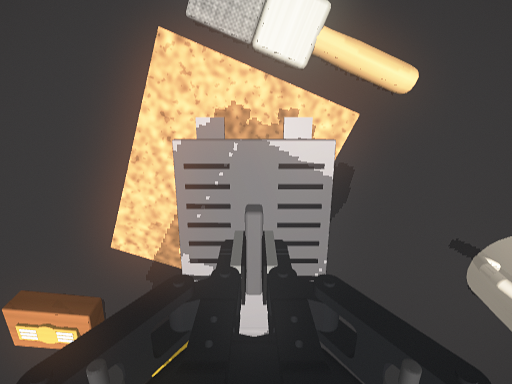

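View pics/side13z.png

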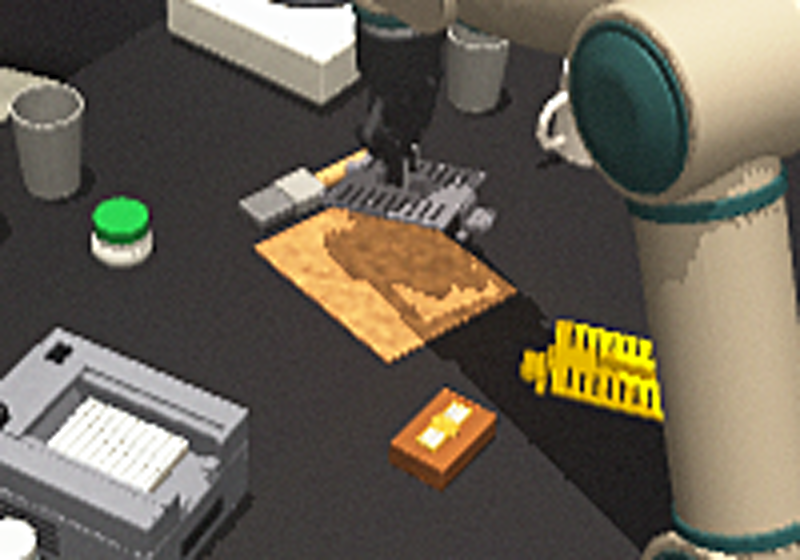

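```bash
python3 - <<'E'
from h import *
s=status.read_state(); R=Ro.from_euler('z',-13.2,degrees=True).as_matrix()
C=np.array([.577,-.157,.003])
print(proj('wrist',[C+R@[a*.1,b*.08,0] for a,b in((1,1),(1,-1),(-1,1),(-1,-1))],s).round())
c,Rc,p=campose('wrist',s)
def hit(u,v,z=.003):
    r=Rc@[(u-c['cx'])/c['fx'],(v-c['cy'])/c['fy'],1]; return p+r*(z-p[2])/r[2]
A,B,D=hit(160,28),hit(358,113),hit(112,247); print(A,B,D,np.linalg.norm(A-B),np.linalg.norm(A-D),'centre',(B+D)/2)
E
```

```text
[[159.  20.]
 [362. 111.]
 [109. 244.]
 [261. 291.]]
[ 0.68791282 -0.10249551  0.003     ] [ 0.65447167 -0.25520419  0.003     ] [ 0.49467607 -0.05938213  0.003     ] 0.1563273864510024 0.19798789576858072 centre [ 0.57457387 -0.15729316  0.003     ]
```

The wrist view confirms the mat centre at (0.575, −0.157). Correct y by 2.7 cm and go down slowly.

{"api": "play_rows", "payload": {"series": [[[1,-0.1,1,0,0,0,0],[1,-0.1,1,0,0,0,0],[1,0,0.7,0,0,0,0],[1,0,0,-1.5,0,0,0],[1,0,0,-1.5,0,0,0],[1,0,0,-1,0,0,0],[1,0,0,-0.5,0,0,0],[1,0,0,-0.3,0,0,0],[1,0,0,0,0,0,0],[1,0,0,0,0,0,0]]]}}

```text
time_s: 24.3
eef_pos: [0.5842, -0.1572, 0.1091]
orientation: [-3.141, 0.102, 0.158]
wrist_force: [-0.5, -0.6, -1.7]
opening: 0.0084
```

{"api": "play_rows", "payload": {"series": [[[1,0,0,-0.2,0,0,0],[1,0,0,-0.2,0,0,0],[1,0,0,0,0,0,0],[1,0,0,0,0,0,0]]]}}

```text
time_s: 24.7
eef_pos: [0.584, -0.1569, 0.1046]
orientation: [-3.141, 0.102, 0.158]
wrist_force: [0.6, 0.6, -2.0]
opening: 0.0089
```

{"api": "play_rows", "payload": {"series": [[[1,0,0,-0.2,0,0,0],[1,0,0,0,0,0,0],[1,0,0,0,0,0,0]]]}}

```text
time_s: 25.0
eef_pos: [0.5839, -0.157, 0.1025]
orientation: [-3.141, 0.103, 0.158]
wrist_force: [0.0, 0.4, -1.1]
opening: 0.0086
```

{"api": "play_rows", "payload": {"series": [[[1,0,0,-0.15,0,0,0],[1,0,0,0,0,0,0],[1,0,0,0,0,0,0]]]}}

```text
time_s: 25.3
eef_pos: [0.5839, -0.157, 0.101]
orientation: [-3.141, 0.103, 0.158]
wrist_force: [0.5, -0.4, -2.2]
opening: 0.0085
```

{"api": "play_rows", "payload": {"series": [[[1,0,0,-0.1,0,0,0],[1,0,0,0,0,0,0],[1,0,0,0,0,0,0]]]}}

```text
time_s: 25.6
eef_pos: [0.584, -0.157, 0.1004]
orientation: [-3.141, 0.102, 0.158]
wrist_force: [-0.7, -0.5, 1.3]
opening: 0.0086
```

{"api": "play_rows", "payload": {"series": [[[1,0,0,-0.1,0,0,0],[1,0,0,0,0,0,0],[1,0,0,0,0,0,0]]]}}

```text
time_s: 25.9
eef_pos: [0.584, -0.1571, 0.0996]
orientation: [-3.141, 0.102, 0.158]
wrist_force: [-2.9, -0.4, 3.9]
opening: 0.0089
```

Contact is felt (about 5 N). Open gradually and withdraw upward.

{"api": "play_rows", "payload": {"series": [[[0.8,0,0,0,0,0,0],[0.7,0,0,0,0,0,0],[0.6,0,0,0,0,0,0],[0.6,0,0,0,0,0,0],[0.6,0,0,0.5,0,0,0],[0.6,0,0,1,0,0,0],[0.6,0,0,2,0,0,0],[0.6,0,0,3,0,0,0],[0.6,0,0,4,0,0,0],[0.6,0,0,4,0,0,0],[0.6,0,0,0,0,0,0],[0.6,0,0,0,0,0,0]]]}}

```text
time_s: 27.1
eef_pos: [0.5843, -0.157, 0.2463]
orientation: [3.141, 0.099, 0.158]
wrist_force: [0.2, 0.5, 0.1]
opening: 0.0338
```

```bash
python3 - <<'E'
from h import *
s=status.read_state(); im,d=snap('wrist','wrist14.png'); print(s['time_s'],s['eef_pos'],s['wrist_force'],s['opening'])
P=wimg('wrist',d,s); R=Ro.from_euler('z',9,degrees=True).as_matrix()
T=(P-[.576,-.157,0])@R
m=(T[...,2]>.031)&(T[...,2]<.06)&(abs(T[...,0])<.06)&(abs(T[...,1])<.02)
print('rib',m.sum(),P[m].mean(0),cv2.minAreaRect((P[m][:,:2]*1000).astype(np.float32)))
for x0 in range(-62,63,12):
    m=(abs(T[...,0]*1000-x0)<3)&(abs(T[...,1])<.04)&(abs(T[...,1])>.01)&(T[...,2]>.008)&(T[...,2]<.06)
    if m.any(): print(x0,np.median(T[m][:,2]).round(4))
im,d=snap('side','side14.png'); P=wimg('side',d)
for l in ('jar','block','brush'):
    for k in place_of(l,'side')[:1]: print(l,k)
cv2.imwrite('pics/side14z.png',cv2.resize(cv2.imread('pics/side14.png')[100:240,200:400],None,fx=4,fy=4,interpolation=cv2.INTER_CUBIC))
E
```

```text
27.1 [ 0.58431814 -0.1570433   0.24630143] [0.17821519 0.47973426 0.06615059] 0.03379842616758903
rib 460 [ 0.57651885 -0.15776778  0.03669594] ((559.6600952148438, -159.9635467529297), (84.86565399169922, 37.19590377807617), 9.426111221313477)
-62 0.0305
-50 0.0289
-38 0.0271
-26 0.0253
-14 0.0235
-2 0.0215
10 0.0199
22 0.018
34 0.0162
46 0.0144
58 0.0123
block {'xy': [310.4, 214.6], 'p': 0.73}
brush {'xy': [275.0, 147.9], 'p': 0.49}
```

View pics/wrist14.png

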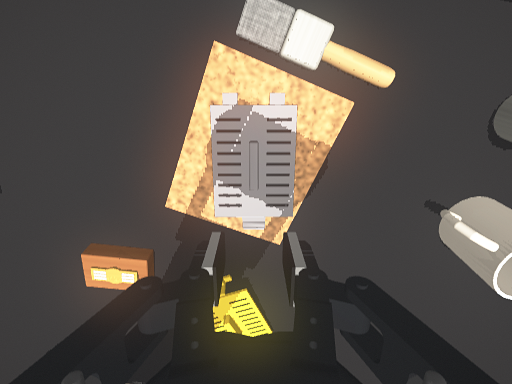

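View pics/side14z.png

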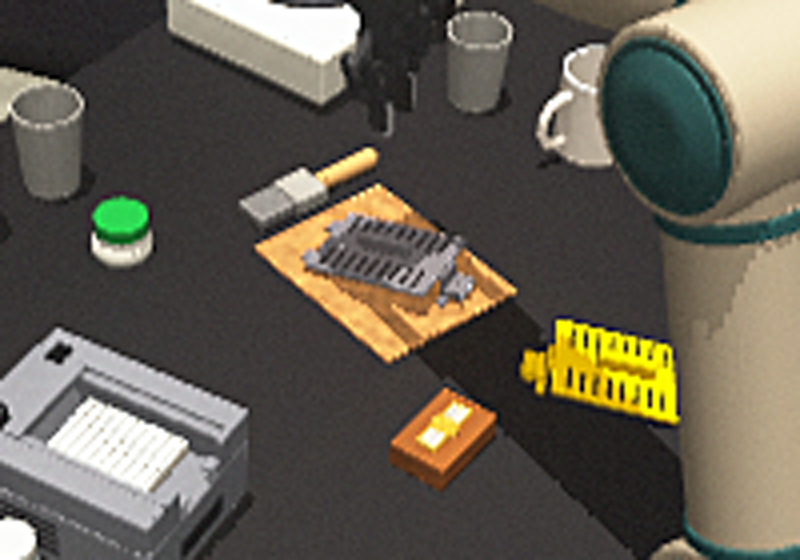

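The cover lies right way up on the mat. Its plate slopes 8.6°, its origin is about 16 mm over the table, and its centre is within about 5 mm of the mat's. The robot is clear of everything, so I'll hand in.

```bash
python3 -c "
from workcell import manip
print(manip.finish_job())"
```

```text
the job is handed in; nothing more can be done
None
```

The filter cover is off the extractor and lying right way up in the middle of the cork mat. The job is handed in at about 27 s; no verdict was reported.

- **Tab:** I pressed the thumb bar with the shut fingers until the wrist force read about 11–14 N, then carried it up by friction until the tab edge was about 12.5 mm up. When I let go, the cover stayed ajar on the ledges.
- **Cover:** I gripped it by the rib, tilted it about 3° more and drew it back about 23 mm. Then I lifted it, carried it over and lowered it until I felt contact (about 5 N) before releasing.
- **Last checks:** The plate is tilted about 8.6°, its origin is about 16 mm over the table and its centre is within about 5 mm of the mat's. The wrist force is near zero and the fingers are well above the cover.
- **Bystanders:** The block and brush are where they started. In the last side view the detector did not report the jar, and I did not check it further. The mug, beaker and tub looked undisturbed in the pictures but were not measured. The notepad was not in the last views I looked at.
- **Disagreement:** The early pictures of the press suggested the cover had not slid, but the later rib measurement showed it about 6 mm back, so there was slack. I corrected the grasp for that.

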